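Take a glazed bear's temperature and hang the thermometer up

TASK

Pick up the yellow infrared thermometer by its top handle, aim its lens at the middle of the white face of the painted pink bear from about 10 cm away, and hold it steady there for two seconds to take a reading. Then hang the thermometer by its handle on the double hook, upright with both prongs under the handle bar, and let go. Leave the ceramic pieces lying where they are.

Things in the scene. Friction and masses are not known exactly. Their poses are not given: they have to be found in the camera images.
- thermometer: Loose infrared thermometer, 0.4 kg, standing on its flat base. Yellow body 140 mm long (x), 50 mm wide (y), 45 mm tall; grey-green display on top towards the rear with a red button ahead of it, black snout with a red ring at the front (+x). Arched black handle lengthwise above it. Origin: centre of the underside, below the handle's middle; z up. Balanced under the handle's middle.
- thermo_handle (a point): Centre of the handle bar, at (0, 0, 102) mm in the thermometer's frame, axes parallel to it. The bar is 146 mm long (x), 16 mm wide (y), 14 mm thick (z), on two uprights centred at x = -66 and +66 mm, each 12 mm long; the opening under the bar is 119 mm long and 50 mm high.
- thermo_lens (a point): Centre of the lens at the end of the snout (34 mm across), at (80, 0, 20) mm in the thermometer's frame. Its x axis is the line of sight: ahead and 45 degrees down, (0.707, 0, -0.707) in the thermometer's frame; its y axis is the thermometer's y.
- bear: Painted flat ceramic bear head lying on the grey slab (slab top 8 mm above the table): pink disc 84 mm in diameter, 16 mm thick, two cream-and-white striped ears towards +x (to 60 mm from the centre), a round white face 48 mm in diameter in the middle of its top. Loose. Origin: centre of the disc's underside; z up.
- bear_face (a point): Middle of the bear's white face, on the top of the piece, 16 mm above its underside.
- cat: Unpainted grey-white ceramic cat head lying flat on the slab, disc 84 mm in diameter, 16 mm thick, two pointed ears. Loose; leave it. Origin: centre of the underside.
- rabbit: Unpainted grey-white ceramic rabbit head lying flat on the slab, disc 84 mm in diameter, 16 mm thick, two long ears (to 67 mm from the centre). Loose; leave it. Origin: centre of the underside.
- hook_stand: Fixed wooden stand with a double steel hook. Base x -60 to +90, 140 mm wide (y), 12 mm thick. Post 30 mm wide with a crossbar 110 mm wide on top, front faces at x = +45 mm, top 170 mm up. Two rods 10 mm thick at y = -38 and +38 mm run level from it to x = -60 mm, tops 165 mm up, then turn up to tips at x = -68 mm (tops 179 mm up). Origin on the table; z up.
- hook_seat (a point): Where the handle bar rests: midway between the rods, level with their tops, at (-10, 0, 165) mm in the stand's frame, axes parallel to it. A hung bar lies across the rods, along the stand's y, either way round, its centre 7 mm above this level, anywhere between the crossbar and the turned-up tips.

How it is judged (in metres and radians):
On the way:
1. the held thermometer is aimed at the bear's face (line of sight passing within 20 mm to each side of the middle of the face, lens 50 to 150 mm from it) and kept steady for 1 s (x of bear_face in the frame of thermo_lens between 0.05 and 0.15 m and y of bear_face in the frame of thermo_lens between -0.02 and 0.02 m and z of bear_face in the frame of thermo_lens between -0.02 and 0.02 m and contact force between the fingers and thermometer above 0.5 N and linear speed of thermometer below 0.025 m/s and angular speed of thermometer below 0.2 rad/s), for 1 s.
At the end, for the whole second after the job is handed in: the thermometer hangs at rest, upright (0.15 rad), by its handle on the double hook: bar along the stand's y (0.3 rad, either way round), within 46 mm of the seat along the rods and 26 mm across, its centre 1 to 14 mm above the rod tops (x of thermo_handle in the frame of hook_seat between -0.046 and 0.046 m and y of thermo_handle in the frame of hook_seat between -0.026 and 0.026 m and z of thermo_handle in the frame of hook_seat between 0.001 and 0.014 m and angle between the x axis of thermometer and the y axis of hook_stand, either way round below 0.3 rad and angle between thermometer's own z axis and vertical below 0.15 rad and linear speed of thermometer below 0.02 m/s and angular speed of thermometer below 0.2 rad/s); the robot touches nothing.
It fails at once if a ceramic piece is shifted by more than 10 mm (distance of any of bear, cat, rabbit from where it was at the start of the episode above 0.01 m).
It also fails if it takes over 51 s, if anything falls off the work surface, if the arm or the gripper's body presses on something with over 40 N, if the wrist force passes 120 N, or if a joint passes its speed limit or range.

ROBOT

A 7-joint arm with a two-finger parallel gripper is mounted at the origin on the work surface. World frame = base frame: x ahead of the robot, y to its left, z up, the work surface at z = 0. Lengths are in mm, angles in rad, forces in N, time in s.
With the tool pointing down it reaches from about 400 to 875 mm from the base axis. Payload 6.5 kg.
Tool frame: the origin (TCP) lies between the finger pads; the fingertips stand tips_ahead ahead of it and the grasp point (between the pads) is the TCP (tips_ahead is the distance from the TCP to the fingertips, in mm); z points along the fingers, y is the line along which they close (so a half turn about z gives the same grasp; the last joint's range is limited). The gripper opens to 85 mm and grips with 20 to 120 N. Pads are 22 mm wide; open, the fingers measure 114 mm over their backs; the gripper's body (76 mm by 85 mm) begins 54 mm behind the grasp point. The pads swing forward as they close: fully open they stand 13 mm farther back than shut.
Start: joints at [-1.337, 0.536, -0.004, 1.538, 0.003, 1.067, -0.071], TCP at [191.959, 621.001, 250.29] pointing down, gripper open.
Joint ranges: [-2.7, 2.7], [-0.37, 2.16], [-1.27, 1.26], [0.24, 2.4], [-1.31, 4.45], [0.19, 1.91], [-2.76, 2.76]. Speed limits (rad/s): [2.39, 2.39, 3.14, 3.14, 3.14, 3.14, 3.14].

INTERFACE

Orientations are given as a unit quaternion [w, x, y, z].
In Python, from bench import * gives the robot as it stands.
- The arm moves only by the tool carry_out, never from a script. Its argument "increments" is one flat list of numbers, 6 for each row, row after row: the shift along the tool's x, y, z in units of 0.03 m (1.0 is 0.03 m), then the turn, a rotation vector about the tool's x, y, z in units of 0.08 rad (1.0 is 0.08 rad). In form: [x, y, z, rx, ry, rz, x, y, z, rx, ry, rz, ...]. A call has 1 to 5 rows; each row shifts and turns the commanded pose from where the row before left it, along the tool's axes as they then stand; what a row does not reach is not made up. A row lasts 1/10 s, in which the tool goes at most 50 mm and 8.59 degrees, less where a joint would pass 70% of its speed; a pose out of reach is approached as far as the arm can. A call with a number of a shift or a turn outside -1 to 1 is refused whole. A call with a gripper value outside its range is refused whole. "hand" is the opening, from -1 (shut) to 1 (fully open), set as the call begins (left out, the last holds). The fingers move at their own pace and stop on an object; the grip force is fixed at half the most. Time passes only in rows, so rows that do not move let the fingers close. It gives the time, the measured TCP pose, the force, the opening and the grip force at its end, in the units of the state.
- read_state(): the state, without advancing time (a new reading comes with each control period).
- snapshot(name): name is "scene" or "top" or "wrist"; returns (picture, depth): 420x560x3 uint8, red, green, blue; 420x560 float32, mm along the optical axis (not along the pixel's ray), 0 where there is no reading.
- camera_model(name): a dict with "fovy" (degrees; the focal length in pixels is half the picture's height over the tangent of half this angle, whatever the lens; pixels are square), "cx", "cy" (the principal point, pixels), "k1" (the pictures are not rectified: a ray, as slopes to the right and down, at radius r is drawn at 1 + k1 r^2 times it, then the intrinsics apply), "origin" and "rotation" of the camera in the world. Camera axes: x right, y up, looking along -z (the intrinsics and any distortion apply to the point x, -y, -z); pixel columns grow to the right and rows downward; lengths in mm; the calibration is good to about 2 mm. A picture is of the moment at which its call begins: read the wrist's pose just before it. camera_model takes no time and is no camera call; for the wrist camera it gives the pose at the moment of the call.
- sign_off(): hands the job in; it is judged then, once.
The state is a dict: "clock": time; "joints": joint angles; "joint_vel": joint speeds; "joint_efforts": joint torques, N m; "tool_pos": TCP position; "ee_rot": TCP orientation; "wrist_force": force on the tool from outside, world axes, zero at the start; "torque": the same for the moment, N m; "finger_gap": finger opening in mm; "grasp_force": force on a finger pad.
Only numpy, scipy, OpenCV 4.12 (cv2) and the standard library are available. Lean on these libraries where they do the work, as an engineer would, in place of code of your own. Each camera call takes 0.05 s, during which the arm holds its last target. There are 200 camera calls.

## Working session

There is one attempt and no reset: what is moved stays moved. The work goes in short steps, Python scripts to look and compute and a tool call to move; the robot and the scene stay as the last step left them, time stands still between calls to the robot, and variables do not carry over. Pictures are saved under pics/ and viewed, at most 10 in all, crops included, and the job is handed in when it is done.

Besides the shell and the picture viewer there is one more tool, called after "Emit:" as name(argument=value, ...), one argument or row to a line, values as JSON. carry_out: Moves the arm, as the interface text tells. Shifts and turns lie within -1 to 1; 1 stands for 0.03 m of shift or 0.08 rad of turn. Its arguments: {"type":"object","properties":{"increments":{"type":"array"},"hand":{"type":"number"}},"required":["increments"]}

```bash
mkdir -p pics; cat > h.py <<'E'
from bench import *
import numpy as np, cv2
def ray(cm,u,v,shape=(420,560)):
    f=shape[0]/2/np.tan(np.radians(cm["fovy"])/2)
    d=np.array([(u-cm["cx"])/f,(v-cm["cy"])/f]); s=d.copy()
    for _ in range(20): s=d/(1+cm["k1"]*(s@s))
    R=np.array(cm["rotation"]).reshape(3,3)
    return R@np.array([s[0],-s[1],-1.0])
def at_z(cm,u,v,z):
    r=ray(cm,u,v); o=np.array(cm["origin"]); return o+r*(z-o[2])/r[2]
def at_d(cm,u,v,d): return np.array(cm["origin"])+ray(cm,u,v)*d
def save(n,p): cv2.imwrite(f"pics/{n}.png",cv2.cvtColor(p,cv2.COLOR_RGB2BGR))
E
python3 - <<'E'
from h import *
s=read_state();print(s)
ims=[]
for n in("scene","top"):
    p,d=snapshot(n);save(n,p);np.savez(n,p=p,d=d);print(n,camera_model(n))
E
```

```text
{'clock': 0.0, 'joints': array([-1.33720508,  0.53722202, -0.00443775,  1.53888751,  0.0026102 ,
        1.06729228, -0.07123354]), 'joint_vel': array([ 1.69752485e-03,  1.03803496e-03, -8.21208414e-04,  2.82366209e-05,
        1.12581772e-03,  1.14402339e-03, -1.17618597e-04]), 'joint_efforts': array([-6.69259007e-04, -5.83409464e+01,  1.04852322e+00, -2.59099978e+01,
        1.23760800e-02,  9.59701021e-03, -2.72594986e-05]), 'tool_pos': array([191.79734746, 620.41910261, 249.37127594]), 'ee_rot': array([-6.43717774e-05,  1.49313798e-01,  9.88789450e-01, -8.99420685e-04]), 'wrist_force': array([-0.70344877, -0.290498  , -0.3446084 ]), 'torque': array([-0.03769269, -0.0186127 , -0.0257098 ]), 'grasp_force': 0.0, 'finger_gap': 85.96114038831843}
scene {'fovy': 46.88461906807075, 'cx': 275.8988530844486, 'cy': 212.45818263557103, 'k1': -0.050616269370601784, 'origin': array([1066.98861181, -360.87742948,  985.43471271]), 'rotation': array([0.8374426 , 0.27203682, 0.14479102, 0.45135511])}
top {'fovy': 48.78682894241142, 'cx': 278.9533822921785, 'cy': 207.40091695322843, 'k1': -0.09190988252614783, 'origin': array([ 453.71936453,    4.43539375, 1075.63079888]), 'rotation': array([-0.7029804 , -0.03140728,  0.04567052,  0.70904608])}
```

View pics/top.png

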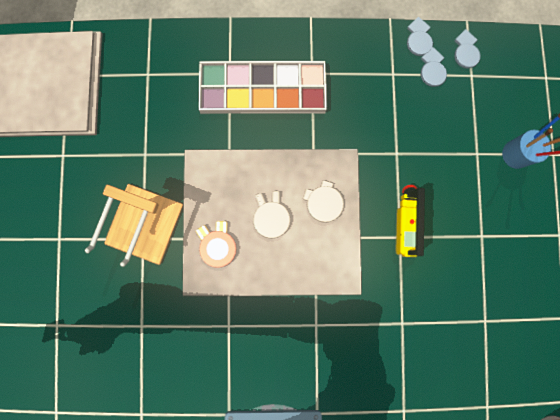

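View pics/scene.png

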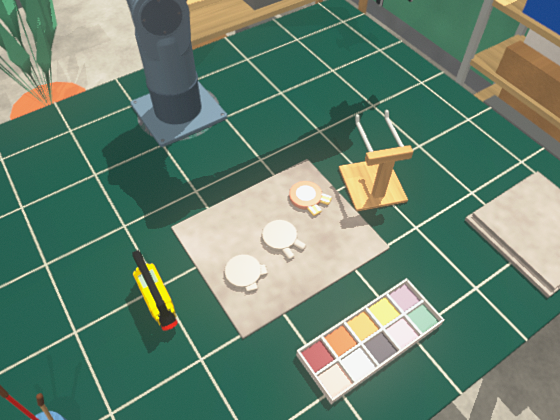

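The top view shows the thermometer at about (410,222) with its red ring up, towards +x. The bear is at (218,249), and the stand is at (140,225) with its rods pointing to lower left. The scene view agrees. Next I measure with masks and depth.

```bash
sed -i 's/R=np.array(cm\["rotation"\]).reshape(3,3)/q=np.array(cm["rotation"]); R=Rotation.from_quat(q[[1,2,3,0]]).as_matrix()/; s/^import numpy as np, cv2/import numpy as np, cv2\nfrom scipy.spatial.transform import Rotation/' h.py
cat >> h.py <<'E'
def cloud(cm,d):
    h,w=d.shape; f=h/2/np.tan(np.radians(cm["fovy"])/2)
    v,u=np.mgrid[:h,:w]; x=(u-cm["cx"])/f; y=(v-cm["cy"])/f; sx,sy=x,y
    for _ in range(20):
        k=1+cm["k1"]*(sx**2+sy**2); sx,sy=x/k,y/k
    q=np.array(cm["rotation"]); R=Rotation.from_quat(q[[1,2,3,0]]).as_matrix()
    P=np.stack([sx*d,-sy*d,-d],-1)@R.T+np.array(cm["origin"]); P[d<=0]=np.nan; return P
def pca(a):
    c=a.mean(0); w,v=np.linalg.eigh(np.cov((a-c).T)); ax=v[:,-1]; t=(a-c)@ax
    n=(a-c)@np.array([-ax[1],ax[0]])
    return c+ax*(t.min()+t.max())/2, np.degrees(np.arctan2(ax[1],ax[0])), np.ptp(t), np.ptp(n)
E
python3 - <<'E'
from h import *
np.set_printoptions(precision=1,suppress=True)
for n in("top","scene"):
    z=np.load(n+".npz");p=z["p"];P=cloud(camera_model(n),z["d"]);hsv=cv2.cvtColor(p,cv2.COLOR_RGB2HSV)
    X,Y,Z=P[...,0],P[...,1],P[...,2]
    H,S,V=[hsv[...,i].astype(int) for i in range(3)]
    print(n)
    tb=(X>250)&(X<650)&(Y<-200)&(Y>-420)
    hb=tb&(Z>95)&(Z<125); print("handle n",hb.sum(), "z",np.median(Z[hb]),pca(P[hb][:,:2]))
    yl=tb&(H>20)&(H<35)&(S>120)&(Z>15)&(Z<60); print("yellow",yl.sum(),np.nanmedian(Z[yl]),pca(P[yl][:,:2]))
    rd=tb&((H<8)|(H>172))&(S>120)&(Z>3); print("red",rd.sum(),P[rd].mean(0))
    pc=(X>150)&(X<650)&(Y<260)&(Y>-200)&(Z>16)&(Z<34)
    k,lab,st,c=cv2.connectedComponentsWithStats(pc.astype(np.uint8))
    for i in range(1,k):
        if st[i,4]>300:
            m=lab==i; print("piece",st[i,4],c[i],np.median(Z[m]),P[m].mean(0))
            w=(m&(S<60)&(V>190)).astype(np.uint8); kk,l2,s2,c2=cv2.connectedComponentsWithStats(w)
            j=1+s2[1:,4].argmax() if kk>1 else 0
            if j:print("   white",s2[j],P[l2==j].mean(0),np.median(Z[l2==j]))
    hk=(X>200)&(X<650)&(Y>180)&(Y<520)
    cb=hk&(Z>150)&(Z<195)&(S>60)&(H<30); print("crossbar",cb.sum(),np.median(Z[cb]),pca(P[cb][:,:2]))
    ro=hk&(Z>140)&(Z<195)&(S<60)
    k,lab,st,c=cv2.connectedComponentsWithStats(ro.astype(np.uint8))
    for i in range(1,k):
        if st[i,4]>30: m=lab==i; print("rod",st[i,4],c[i],np.median(Z[m]),pca(P[m][:,:2]))
    bs=hk&(Z>6)&(Z<20)&(S>60)&(H<30); r=cv2.minAreaRect(P[bs][:,:2].astype(np.float32)); print("base",bs.sum(),r)
E
```

```text
top
handle n 594 z 108.14949704200222 (array([ 527.8, -314.2]), np.float64(176.46748765733008), np.float64(143.73300371884866), np.float64(18.87477458604185))
yellow 806 43.765743350227694 (array([ 524.6, -303.3]), np.float64(173.7034060448267), np.float64(140.27516592574636), np.float64(41.413926285928724))
red 52 [ 598.5 -316.    35.2]
piece 1145 [323.6 202.2] 23.509290844925317 [ 580.1 -120.    23.4]
   white [ 303  180   40   42 1137] [ 580.2 -120.1   23.4] 23.517261125067535
piece 1204 [270.3 216.6] 23.373366023650988 [548.    2.6  23.2]
   white [ 253  191   37   47 1200] [548.    2.6  23.2] 23.38584462357369
piece 1309 [216.7 245.3] 23.3706091638403 [483.7 124.5  23.2]
   white [206 238  23  22 401] [476.  123.7  24.3] 24.312412641729907
crossbar 653 169.34133462023988 (array([571.5, 283.4]), np.float64(61.45081517396283), np.float64(111.32565438352574), np.float64(109.30718830926011))
rod 313 [ 99.7 224.7] 163.94353790922423 (array([521.6, 341.6]), np.float64(158.9790038953295), np.float64(116.75024895768107), np.float64(11.527443298764108))
rod 284 [133.6 239.8] 164.42159213
[... 866 characters left out ...]
] 22.586538015971485 [ 584.4 -126.    22.5]
   white [ 224  255   43   36 1031] [ 583.4 -125.    22.6] 22.677688765475523
crossbar 562 167.5738960555338 (array([577.6, 277.9]), np.float64(69.03941284683977), np.float64(111.06507806382396), np.float64(25.02677312706166))
rod 171 [392.7 128.6] 163.44520446063666 (array([522.5, 339.3]), np.float64(159.2984689561154), np.float64(116.7908822661631), np.float64(13.230898917309489))
rod 175 [362.4 133.1] 163.68393964712686 (array([493.5, 268.3]), np.float64(159.41622033452958), np.float64(116.64027367639731), np.float64(10.75328061295252))
base 1840 ((536.6880493164062, 293.5330505371094), (141.80801391601562, 152.8546905517578), 69.70323181152344)
```

```bash
cat > plan.py <<'E'
# usage: plan.py x y z toolYdeg rows [x y z toolYdeg rows ...]
import sys; from h import *
a=np.array(sys.argv[1:],float).reshape(-1,5); s=read_state(); q=np.array(s["ee_rot"])
R=Rotation.from_quat(q[[1,2,3,0]]); p=np.array(s["tool_pos"])
print("t %.1f"%s["clock"],"p",p.round(1),"z",R.as_matrix()[:,2].round(3),"ydeg %.1f"%np.degrees(np.arctan2(*R.as_matrix()[[1,0],1])),"F",s["wrist_force"].round(1),"gap %.1f gf %.1f"%(s["finger_gap"],s["grasp_force"]))
rows=[]
for x,y,z,g,n in a:
    c,t=np.cos(np.radians(g)),np.sin(np.radians(g))
    T=Rotation.from_matrix(np.array([[-t,c,0],[c,t,0],[0,0,-1.]]))
    p1=np.array([x,y,z]); n=int(n)
    rv=(R.inv()*T).as_rotvec()
    for i in range(n):
        d=R.inv().apply((p1-p)/(n-i))/30; r=(R.inv()*T).as_rotvec()/(n-i)/.08
        row=np.r_[d,r].round(2); rows.append(row)
        p=p+R.apply(row[:3]*30); R=R*Rotation.from_rotvec(row[3:]*.08)
for i in range(0,len(rows),5): print(",".join("%g"%(v+0) for v in np.concatenate(rows[i:i+5])))
E
python3 plan.py 500 150 260 -17 20 529 -316 220 -93.4 17
python3 - <<'E'
from h import *
z=np.load("scene.npz");hsv=cv2.cvtColor(z["p"],cv2.COLOR_RGB2HSV).astype(int)
for n in("top","scene"):
    z=np.load(f"{n}.npz");P=cloud(camera_model(n),z["d"]);H,S,V=np.moveaxis(cv2.cvtColor(z["p"],cv2.COLOR_RGB2HSV).astype(int),2,0)
    m=(np.hypot(P[...,0]-480,P[...,1]-122)<65)&(P[...,2]>16)
    o=m&(S>60)&(P[...,2]<40); (c,w,a)=cv2.minAreaRect(P[o][:,:2].astype(np.float32)); cc=cv2.minEnclosingCircle(P[o][:,:2].astype(np.float32)); 
    w=m&(S<45)&(np.hypot(P[...,0]-478,P[...,1]-122)<30); print(n,o.sum(),cc,"white",w.sum(),P[w].mean(0),cv2.minEnclosingCircle(P[w][:,:2].astype(np.float32)))
E
```

```text
t 0.1 p [191.8 620.5 249.5] z [-0.    -0.002 -1.   ] ydeg 72.8 F [-0.7 -0.   0.6] gap 85.2 gf 0.0
-0.72,-0.6,-0.02,0,0,0.98,-0.77,-0.54,-0.02,0,0,0.98,-0.81,-0.48,-0.02,0,0,0.98,-0.84,-0.41,-0.02,0,0,0.98,-0.87,-0.35,-0.02,0,0,0.98
-0.9,-0.28,-0.02,0,0,0.98,-0.91,-0.2,-0.01,0,0,0.98,-0.93,-0.13,-0.02,0,0,0.98,-0.94,-0.06,-0.01,0,0,0.98,-0.94,0.01,-0.02,0,0,0.98
-0.93,0.09,-0.01,0,0,0.98,-0.92,0.16,-0.02,0,0,0.98,-0.91,0.23,-0.01,0,0,0.98,-0.89,0.3,-0.02,0,0,0.98,-0.86,0.37,-0.01,0,0,0.98
-0.83,0.44,-0.02,0,0,0.98,-0.79,0.5,-0.01,0,0,0.98,-0.75,0.56,-0.02,0,0.01,0.98,-0.7,0.62,-0.01,0,0,0.98,-0.65,0.67,-0.02,0,0.01,0.98
-0.86,0.32,0.08,0,0,0.98,-0.83,0.39,0.08,0,0,0.98,-0.8,0.45,0.08,0,0,0.98,-0.76,0.51,0.08,0,0,0.98,-0.72,0.57,0.08,0,0,0.98
-0.67,0.62,0.08,0,0,0.98,-0.62,0.68,0.08,0,0,0.98,-0.56,0.72,0.08,0,0,0.98,-0.5,0.76,0.08,0,0,0.98,-0.44,0.8,0.08,0,0,0.98
-0.38,0.83,0.08,0,0,0.98,-0.31,0.86,0.08,0,0,0.98,-0.25,0.88,0.07,0,0,0.98,-0.17,0.9,0.08,0,0,0.98,-0.11,0.91,0.07,0,0,0.98
-0.03,0.92,0.08,0,0,0.98,0.04,0.92,0.07,0,0,0.99
top 774 ((488.5539855957031, 124.65628814697266), 54.49435806274414) white 388 [476.10907996 123.47782376  24.36989519] ((475.9537048339844, 123.72505187988281), 25.203500747680664)
scene 363 ((489.51483154296875, 121.55467224121094), 54.70332717895508) white 255 [476.7001082  121.68909874  23.30236369] ((475.13970947265625, 119.91480255126953), 28.177898406982422)
```

Emit:
carry_out(
  increments=[-0.72, -0.6, -0.02, 0, 0, 0.98, -0.77, -0.54, -0.02, 0, 0, 0.98, -0.81, -0.48, -0.02, 0, 0, 0.98, -0.84, -0.41, -0.02, 0, 0, 0.98, -0.87, -0.35, -0.02, 0, 0, 0.98],
  hand=1,
)

```text
clock: 0.6
tool_pos: [269.3, 501.9, 253.0]
ee_rot: [-0.0, 0.341, 0.94, -0.0]
wrist_force: [-0.4, -0.4, 0.2]
finger_gap: 85.1
grasp_force: 0.0
```

Emit:
carry_out(
  increments=[-0.9, -0.28, -0.02, 0, 0, 0.98, -0.91, -0.2, -0.01, 0, 0, 0.98, -0.93, -0.13, -0.02, 0, 0, 0.98, -0.94, -0.06, -0.01, 0, 0, 0.98, -0.94, 0.01, -0.02, 0, 0, 0.98],
)

```text
clock: 1.1
tool_pos: [347.1, 383.6, 255.6]
ee_rot: [0.0, 0.518, 0.855, -0.0]
wrist_force: [0.3, -0.2, -0.4]
finger_gap: 85.6
grasp_force: 0.0
```

Tracking is good, so I continue.

Emit:
carry_out(
  increments=[-0.93, 0.09, -0.01, 0, 0, 0.98, -0.92, 0.16, -0.02, 0, 0, 0.98, -0.91, 0.23, -0.01, 0, 0, 0.98, -0.89, 0.3, -0.02, 0, 0, 0.98, -0.86, 0.37, -0.01, 0, 0, 0.98],
)

```text
clock: 1.6
tool_pos: [424.2, 265.8, 257.9]
ee_rot: [0.0, 0.675, 0.738, 0.0]
wrist_force: [0.2, -0.1, 0.5]
finger_gap: 85.5
grasp_force: 0.0
```

Emit:
carry_out(
  increments=[-0.83, 0.44, -0.02, 0, 0, 0.98, -0.79, 0.5, -0.01, 0, 0, 0.98, -0.75, 0.56, -0.02, 0, 0.01, 0.98, -0.7, 0.62, -0.01, 0, 0, 0.98, -0.65, 0.67, -0.02, 0, 0.01, 0.98],
)

```text
clock: 2.1
tool_pos: [501.1, 148.4, 260.3]
ee_rot: [-0.001, 0.806, 0.592, 0.001]
wrist_force: [-0.1, 0.3, 0.0]
finger_gap: 85.4
grasp_force: 0.0
```

Emit:
carry_out(
  increments=[-0.86, 0.32, 0.08, 0, 0, 0.98, -0.83, 0.39, 0.08, 0, 0, 0.98, -0.8, 0.45, 0.08, 0, 0, 0.98, -0.76, 0.51, 0.08, 0, 0, 0.98, -0.72, 0.57, 0.08, 0, 0, 0.98],
)

```text
clock: 2.6
tool_pos: [507.5, 11.0, 247.7]
ee_rot: [-0.001, 0.906, 0.424, 0.0]
wrist_force: [0.5, -0.4, 0.7]
finger_gap: 85.2
grasp_force: 0.0
```

Emit:
carry_out(
  increments=[-0.67, 0.62, 0.08, 0, 0, 0.98, -0.62, 0.68, 0.08, 0, 0, 0.98, -0.56, 0.72, 0.08, 0, 0, 0.98, -0.5, 0.76, 0.08, 0, 0, 0.98, -0.44, 0.8, 0.08, 0, 0, 0.98],
)

```text
clock: 3.1
tool_pos: [515.9, -125.4, 235.5]
ee_rot: [-0.001, 0.971, 0.239, 0.0]
wrist_force: [0.8, 0.5, 0.2]
finger_gap: 85.4
grasp_force: 0.0
```

Emit:
carry_out(
  increments=[-0.38, 0.83, 0.08, 0, 0, 0.98, -0.31, 0.86, 0.08, 0, 0, 0.98, -0.25, 0.88, 0.07, 0, 0, 0.98, -0.17, 0.9, 0.08, 0, 0, 0.98, -0.11, 0.91, 0.07, 0, 0, 0.98],
)

```text
clock: 3.6
tool_pos: [524.2, -262.2, 223.9]
ee_rot: [-0.001, 0.999, 0.046, -0.0]
wrist_force: [-0.1, 0.2, 0.1]
finger_gap: 85.8
grasp_force: 0.0
```

Emit:
carry_out(
  increments=[-0.03, 0.92, 0.08, 0, 0, 0.98, 0.04, 0.92, 0.07, 0, 0, 0.99, 0, 0, 0, 0, 0, 0, 0, 0, 0, 0, 0, 0],
)

```text
clock: 4.0
tool_pos: [527.7, -316.2, 219.2]
ee_rot: [-0.001, 1.0, -0.031, -0.0]
wrist_force: [0.9, 0.2, -0.6]
finger_gap: 85.2
grasp_force: 0.0
```

```bash
python3 - <<'E'
from h import *
np.set_printoptions(precision=1,suppress=True)
s=read_state();print(s["tool_pos"],s["joints"].round(2))
cm=camera_model("wrist");p,d=snapshot("wrist");save("w1",p);np.savez("w1",p=p,d=d)
P=cloud(cm,d);Z=P[...,2];hb=(np.hypot(P[...,0]-529,P[...,1]+316)<100)&(Z>95)&(Z<125)
print(cm["origin"],hb.sum(),np.median(Z[hb]),pca(P[hb][:,:2]))
E
```

```text
[ 527.7 -316.2  219.2] [-0.1  0.6  0.8  1.7 -0.5  1.  -0.7]
[ 600.1 -321.4  343.4] 3257 109.26233103457653 (array([ 529.1, -316.9]), np.float64(176.59865488548647), np.float64(144.24686080059843), np.float64(17.643580202712094))
```

View pics/w1.png

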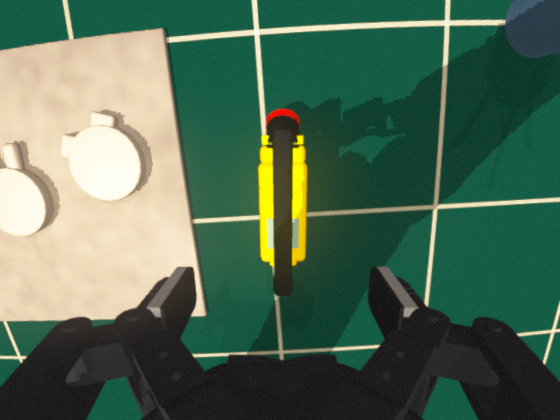

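The wrist view shows the handle along column 283, rows 125–293, midway between the fingers at columns 175 and 393. The grasp is centred to about 1 mm, so I go down and close.

Emit:
carry_out(
  increments=[0.05, 0, 0.8, 0, 0, 0, 0, 0, 0.8, 0, 0, 0, 0, 0, 0.8, 0, 0, 0, 0, 0, 0.8, 0, 0, 0, 0, 0, 0.75, 0, 0, 0],
)

```text
clock: 4.55
tool_pos: [530.8, -313.6, 100.1]
ee_rot: [-0.001, 1.0, -0.029, 0.0]
wrist_force: [1.0, 0.1, -0.2]
finger_gap: 85.7
grasp_force: 0.0
```

Emit:
carry_out(
  increments=[0, 0, 0, 0, 0, 0, 0, 0, 0, 0, 0, 0, 0, 0, 0, 0, 0, 0, 0, 0, 0, 0, 0, 0, 0, 0, 0, 0, 0, 0],
  hand=-1,
)

```text
clock: 5.05
tool_pos: [531.3, -316.1, 102.2]
ee_rot: [-0.0, 1.0, -0.03, 0.001]
wrist_force: [0.8, -0.7, -2.4]
finger_gap: 15.0
grasp_force: 58.5
```

Emit:
carry_out(
  increments=[0, 0, 0, 0, 0, 0, 0, 0, 0, 0, 0, 0, 0, 0, 0, 0, 0, 0, 0, 0, 0, 0, 0, 0],
)

```text
clock: 5.45
tool_pos: [531.2, -316.4, 102.1]
ee_rot: [-0.0, 1.0, -0.03, 0.001]
wrist_force: [-0.6, -1.1, 5.6]
finger_gap: 15.1
grasp_force: 59.7
```

Emit:
carry_out(
  increments=[0, 0, -0.3, 0, 0, 0, 0, 0, -0.8, 0, 0, 0, 0, 0, -0.9, 0, 0, 0, 0, 0, -0.9, 0, 0, 0, 0, 0, -0.6, 0, 0, 0],
)

```text
clock: 5.95
tool_pos: [530.4, -315.3, 207.5]
ee_rot: [-0.001, 1.0, -0.03, 0.0]
wrist_force: [1.5, -0.4, -4.8]
finger_gap: 15.0
grasp_force: 59.0
```

```bash
python3 - <<'E'
from h import *
np.set_printoptions(precision=2,suppress=True)
s=read_state();print(s["tool_pos"],s["finger_gap"],s["grasp_force"])
cm=camera_model("wrist");p,d=snapshot("wrist");save("w2",p);np.savez("w2",p=p,d=d)
E
```

```text
[ 530.39 -315.35  207.51] 14.955583601218471 59.00338053703308
```

View pics/w2.png

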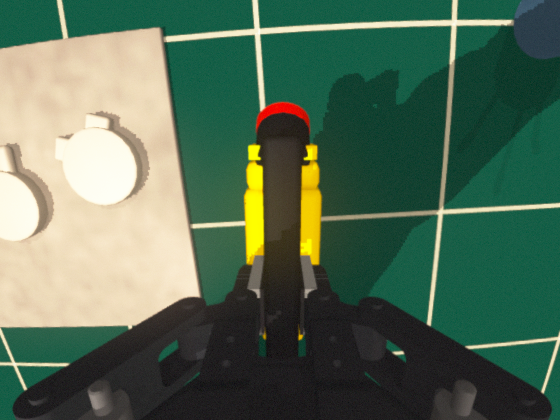

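The thermometer is held, with the handle along column 283 and the fingers on it at rows 260–340, the snout ahead at (283,115). I check its tilt in the grip and plan the move to aim.

```bash
python3 - <<'E'
from h import *
np.set_printoptions(precision=3,suppress=True)
s=read_state();q=np.array(s["ee_rot"]);R=Rotation.from_quat(q[[1,2,3,0]])
z=np.load("w2.npz");P=cloud(camera_model("wrist"),z["d"]);L=R.inv().apply((P-s["tool_pos"]).reshape(-1,3)).reshape(P.shape)
V=z["p"].max(2)
m=(abs(L[...,1])<6)&(L[...,2]<5)&(L[...,2]>-25)&(L[...,0]>15)&(L[...,0]<90)&(V<70)
a=L[m];print(m.sum(),a.min(0),a.max(0));print("z vs x",np.polyfit(a[:,0],a[:,2],1),"y vs x",np.polyfit(a[:,0],a[:,1],1))
y=(abs(L[...,1])<30)&(abs(L[...,1])>12)&(L[...,2]>50)&(L[...,2]<65)&(L[...,0]>10); b=L[y];print("body",y.sum(),b.max(0),b.min(0),np.linalg.lstsq(np.c_[b[:,:2],np.ones(len(b))],b[:,2],rcond=None)[0])
E
python3 plan.py 490 -160 230 -47 11 476 -26 177 0 11
```

```text
2424 [15.001 -5.992 -9.323] [70.372  5.998 -3.381]
z vs x [ 0.007 -7.536] y vs x [0.    0.916]
body 2982 [77.46  25.777 64.893] [ 10.007 -24.318  50.116] [-0.017 -0.006 57.817]
t 6.0 p [ 531.4 -316.3  209.9] z [ 0.004  0.    -1.   ] ydeg -93.4 F [ 2.  -1.5 -2.7] gap 14.9 gf 59.1
-0.15,-0.47,-0.06,0,0,-0.92,-0.12,-0.47,-0.06,0,0,-0.92,-0.08,-0.48,-0.06,0,0,-0.92,-0.05,-0.49,-0.06,0,-0.01,-0.92,-0.01,-0.49,-0.06,0,0,-0.92
0.02,-0.49,-0.06,0,-0.01,-0.92,0.06,-0.49,-0.06,0,0,-0.92,0.1,-0.48,-0.06,0,-0.01,-0.92,0.13,-0.47,-0.06,0,0,-0.92,0.16,-0.46,-0.07,0.01,0,-0.93
0.2,-0.45,-0.06,0,-0.01,-0.92,0.25,-0.33,0.16,0,0,-0.93,0.27,-0.31,0.16,0,0,-0.93,0.29,-0.29,0.16,0,0,-0.93,0.31,-0.26,0.16,0,0,-0.93
0.33,-0.24,0.16,0,0,-0.93,0.35,-0.21,0.16,0,0,-0.93,0.36,-0.19,0.16,0,0,-0.94,0.37,-0.16,0.16,0,0,-0.93,0.39,-0.13,0.16,0,0,-0.94
0.39,-0.1,0.16,0,0,-0.93,0.4,-0.07,0.16,0,0,-0.94
```

Emit:
carry_out(
  increments=[-0.15, -0.47, -0.06, 0, 0, -0.92, -0.12, -0.47, -0.06, 0, 0, -0.92, -0.08, -0.48, -0.06, 0, 0, -0.92, -0.05, -0.49, -0.06, 0, 0, -0.92, -0.01, -0.49, -0.06, 0, 0, -0.92],
)

```text
clock: 6.5
tool_pos: [510.9, -243.3, 214.1]
ee_rot: [-0.002, 0.988, 0.155, -0.001]
wrist_force: [-0.2, 0.6, -4.9]
finger_gap: 14.8
grasp_force: 59.0
```

Emit:
carry_out(
  increments=[0.02, -0.49, -0.06, 0, 0, -0.92, 0.06, -0.49, -0.06, 0, 0, -0.92, 0.1, -0.48, -0.06, 0, 0, -0.92, 0.13, -0.47, -0.06, 0, 0, -0.92, 0.16, -0.46, -0.07, 0, 0, -0.93],
)

```text
clock: 7.0
tool_pos: [491.8, -172.5, 223.7]
ee_rot: [-0.001, 0.943, 0.334, -0.001]
wrist_force: [0.5, -0.1, -5.2]
finger_gap: 15.5
grasp_force: 59.0
```

Emit:
carry_out(
  increments=[0.2, -0.45, -0.06, 0, 0, -0.92, 0.25, -0.33, 0.16, 0, 0, -0.93, 0.27, -0.31, 0.16, 0, 0, -0.93, 0.29, -0.29, 0.16, 0, 0, -0.93, 0.31, -0.26, 0.16, 0, 0, -0.93],
)

```text
clock: 7.5
tool_pos: [482.8, -109.5, 206.3]
ee_rot: [-0.001, 0.865, 0.502, -0.0]
wrist_force: [-0.1, -0.2, -5.6]
finger_gap: 15.2
grasp_force: 59.0
```

Emit:
carry_out(
  increments=[0.33, -0.24, 0.16, 0, 0, -0.93, 0.35, -0.21, 0.16, 0, 0, -0.93, 0.36, -0.19, 0.16, 0, 0, -0.94, 0.37, -0.16, 0.16, 0, 0, -0.93, 0.39, -0.13, 0.16, 0, 0, -0.94],
)

```text
clock: 8.0
tool_pos: [476.5, -49.0, 182.4]
ee_rot: [-0.001, 0.757, 0.654, -0.0]
wrist_force: [0.3, -0.3, -4.6]
finger_gap: 14.8
grasp_force: 59.0
```

Emit:
carry_out(
  increments=[0.39, -0.1, 0.16, 0, 0, -0.93, 0.4, -0.07, 0.16, 0, 0, -0.94, 0, 0, 0, 0, 0, 0, 0, 0, 0, 0, 0, 0],
)

```text
clock: 8.4
tool_pos: [474.7, -25.8, 173.4]
ee_rot: [-0.001, 0.707, 0.707, 0.0]
wrist_force: [0.2, 0.1, -3.2]
finger_gap: 15.0
grasp_force: 59.0
```

```bash
python3 - <<'E'
from h import *
np.set_printoptions(precision=3,suppress=True)
s=read_state();q=np.array(s["ee_rot"]);R=Rotation.from_quat(q[[1,2,3,0]])
cm=camera_model("wrist");p,d=snapshot("wrist");save("w3",p);np.savez("w3",p=p,d=d)
P=cloud(cm,d);H,S,V=np.moveaxis(cv2.cvtColor(p,cv2.COLOR_RGB2HSV).astype(int),2,0)
w=(S<45)&(np.hypot(P[...,0]-476,P[...,1]-122)<32)&(P[...,2]>18)&(P[...,2]<35)
f=P[w].mean(0);print("face",w.sum(),f,cv2.minEnclosingCircle(P[w][:,:2].astype(np.float32)))
for F in (f,np.array([476.3,122.5,24])):
    M=R.as_matrix();tx=M[:,0];ty=-M[:,1];tz=-M[:,2]
    lens=s["tool_pos"]-2.3*tx+80*tx-82*tz
    lx=(tx-tz)*.7071;lz=(tx+tz)*.7071; v=F-lens;print("xyz in lens",v@lx,v@ty,v@lz)
E
python3 plan.py 476 -26 177 0 1
```

```text
face 2884 [476.404 123.186  25.067] ((476.35107421875, 123.06709289550781), 24.430522918701172)
xyz in lens 97.31622556707347 -1.7153309256903748 3.1995046432205854
xyz in lens 97.58399494123603 -1.6129423844622404 1.9596868150638187
t 8.4 p [475.  -26.2 173.7] z [-0.     0.001 -1.   ] ydeg -0.1 F [-0.1  0.  -3.2] gap 14.7 gf 59.0
0.01,0.03,-0.11,0,-0.01,-0.02
```

View pics/w3.png

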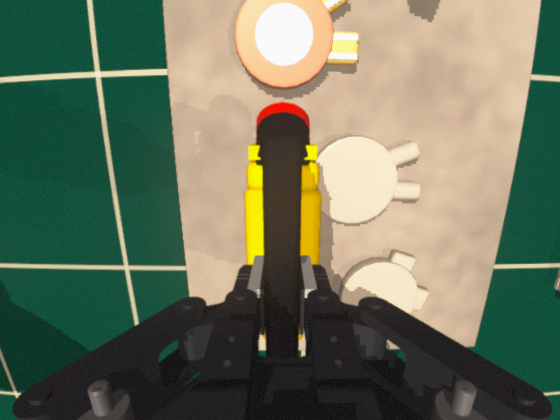

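Aimed: lens 97 mm from the face, line of sight within about 3 mm. The picture shows the snout at (283,115) pointing at the face centre (283,34). I hold for 2.5 s.

Emit:
carry_out(
  increments=[0, 0, 0, 0, 0, 0, 0, 0, 0, 0, 0, 0, 0, 0, 0, 0, 0, 0, 0, 0, 0, 0, 0, 0, 0, 0, 0, 0, 0, 0],
)

```text
clock: 8.95
tool_pos: [475.3, -25.5, 173.8]
ee_rot: [-0.0, 0.707, 0.707, 0.001]
wrist_force: [-0.1, -0.4, -4.9]
finger_gap: 14.9
grasp_force: 59.0
```

Emit:
carry_out(
  increments=[0, 0, 0, 0, 0, 0, 0, 0, 0, 0, 0, 0, 0, 0, 0, 0, 0, 0, 0, 0, 0, 0, 0, 0, 0, 0, 0, 0, 0, 0],
)

```text
clock: 9.45
tool_pos: [475.2, -25.4, 173.8]
ee_rot: [-0.0, 0.707, 0.707, 0.001]
wrist_force: [0.1, -0.2, -4.5]
finger_gap: 14.9
grasp_force: 59.0
```

Emit:
carry_out(
  increments=[0, 0, 0, 0, 0, 0, 0, 0, 0, 0, 0, 0, 0, 0, 0, 0, 0, 0, 0, 0, 0, 0, 0, 0, 0, 0, 0, 0, 0, 0],
)

```text
clock: 9.95
tool_pos: [475.3, -25.4, 173.8]
ee_rot: [-0.0, 0.707, 0.707, 0.001]
wrist_force: [-0.8, 0.4, -3.9]
finger_gap: 15.2
grasp_force: 59.0
```

Emit:
carry_out(
  increments=[0, 0, 0, 0, 0, 0, 0, 0, 0, 0, 0, 0, 0, 0, 0, 0, 0, 0, 0, 0, 0, 0, 0, 0, 0, 0, 0, 0, 0, 0],
)

```text
clock: 10.45
tool_pos: [475.3, -25.4, 173.8]
ee_rot: [-0.0, 0.707, 0.707, 0.001]
wrist_force: [0.4, 0.1, -4.2]
finger_gap: 14.8
grasp_force: 59.0
```

Emit:
carry_out(
  increments=[0, 0, 0, 0, 0, 0, 0, 0, 0, 0, 0, 0, 0, 0, 0, 0, 0, 0, 0, 0, 0, 0, 0, 0, 0, 0, 0, 0, 0, 0],
)

```text
clock: 10.95
tool_pos: [475.3, -25.4, 173.8]
ee_rot: [-0.0, 0.707, 0.707, 0.001]
wrist_force: [-0.5, 1.2, -4.9]
finger_gap: 15.1
grasp_force: 59.0
```

```bash
python3 plan.py 450 40 295 -6 6 405.7 347 300 -21 14
```

```text
t 10.9 p [475.3 -25.4 173.8] z [ 0.     0.002 -1.   ] ydeg 0.0 F [-0.5  1.2 -4.9] gap 15.1 gf 59.0
0.36,-0.14,-0.67,0,0,0.22,0.36,-0.15,-0.67,0,0,0.22,0.36,-0.15,-0.67,0,0,0.22,0.36,-0.16,-0.68,0,-0.01,0.22,0.35,-0.16,-0.67,0,0,0.22
0.36,-0.17,-0.68,0,-0.01,0.22,0.72,-0.18,-0.01,0,0,0.23,0.71,-0.2,-0.01,0,0,0.23,0.71,-0.21,-0.01,0,0,0.23,0.7,-0.22,-0.01,0,0,0.23
0.7,-0.23,-0.01,0,0,0.23,0.7,-0.25,-0.01,0,0,0.24,0.69,-0.26,-0.01,0,0,0.23,0.69,-0.27,-0.01,0,0,0.24,0.68,-0.29,-0.01,0,0,0.23
0.67,-0.3,-0.02,0,0,0.24,0.67,-0.31,-0.01,0,0,0.23,0.66,-0.32,-0.02,0,0,0.24,0.66,-0.34,-0.01,0,0,0.23,0.65,-0.34,-0.02,0,0,0.24
```

Emit:
carry_out(
  increments=[0.36, -0.14, -0.67, 0, 0, 0.22, 0.36, -0.15, -0.67, 0, 0, 0.22, 0.36, -0.15, -0.67, 0, 0, 0.22, 0.36, -0.16, -0.68, 0, 0, 0.22, 0.35, -0.16, -0.67, 0, 0, 0.22],
)

```text
clock: 11.45
tool_pos: [453.9, 29.2, 275.4]
ee_rot: [-0.001, 0.738, 0.675, 0.001]
wrist_force: [0.8, 0.2, -5.2]
finger_gap: 15.0
grasp_force: 59.3
```

Emit:
carry_out(
  increments=[0.36, -0.17, -0.68, 0, 0, 0.22, 0.72, -0.18, -0.01, 0, 0, 0.23, 0.71, -0.2, -0.01, 0, 0, 0.23, 0.71, -0.21, -0.01, 0, 0, 0.23, 0.7, -0.22, -0.01, 0, 0, 0.23],
)

```text
clock: 11.95
tool_pos: [436.9, 128.4, 296.4]
ee_rot: [-0.001, 0.768, 0.641, 0.001]
wrist_force: [-0.2, -0.3, -3.7]
finger_gap: 14.8
grasp_force: 59.3
```

Emit:
carry_out(
  increments=[0.7, -0.23, -0.01, 0, 0, 0.23, 0.7, -0.25, -0.01, 0, 0, 0.24, 0.69, -0.26, -0.01, 0, 0, 0.23, 0.69, -0.27, -0.01, 0, 0, 0.24, 0.68, -0.29, -0.01, 0, 0, 0.23],
)

```text
clock: 12.45
tool_pos: [421.1, 238.1, 298.0]
ee_rot: [-0.001, 0.797, 0.604, 0.0]
wrist_force: [-0.3, -0.4, -5.1]
finger_gap: 15.0
grasp_force: 59.3
```

Emit:
carry_out(
  increments=[0.67, -0.3, -0.02, 0, 0, 0.24, 0.67, -0.31, -0.01, 0, 0, 0.23, 0.66, -0.32, -0.02, 0, 0, 0.24, 0.66, -0.34, -0.01, 0, 0, 0.23, 0.65, -0.34, -0.02, 0, 0, 0.24],
)

```text
clock: 12.95
tool_pos: [405.4, 347.5, 300.4]
ee_rot: [-0.0, 0.824, 0.566, 0.0]
wrist_force: [-0.1, -0.6, -4.7]
finger_gap: 14.5
grasp_force: 59.3
```

Emit:
carry_out(
  increments=[0, 0, 0, 0, 0, 0, 0, 0, 0, 0, 0, 0],
)

```text
clock: 13.15
tool_pos: [405.5, 346.7, 300.2]
ee_rot: [-0.0, 0.824, 0.567, 0.0]
wrist_force: [-0.2, -0.8, -4.3]
finger_gap: 14.9
grasp_force: 59.3
```

```bash
python3 - <<'E'
from h import *
np.set_printoptions(precision=1,suppress=True)
cm=camera_model("wrist");p,d=snapshot("wrist");save("w4",p);np.savez("w4",p=p,d=d)
P=cloud(cm,d);X,Y,Z=np.moveaxis(P,2,0);H,S,V=np.moveaxis(cv2.cvtColor(p,cv2.COLOR_RGB2HSV).astype(int),2,0)
ro=(X>430)&(X<620)&(Y>200)&(Y<450)&(Z>155)&(Z<190)&(S<70)
k,lab,st,c=cv2.connectedComponentsWithStats(ro.astype(np.uint8))
for i in range(1,k):
    if st[i,4]>60: m=lab==i; print("rod",st[i,4],c[i],np.median(Z[m]),P[m].min(0),P[m].max(0),pca(P[m][:,:2]))
E
python3 plan.py 405.7 347 199 -21 5
```

```text
rod 1332 [408.  169.9] 165.10040140957855 [466.7 317.9 159.7] [578.2 366.1 180.8] (array([522.1, 343.1]), np.float64(159.16822640284911), np.float64(117.50134418274516), np.float64(9.873510610058903))
rod 1250 [394.9 249.1] 165.01499540328228 [439.4 248.2 159. ] [551.1 295.5 180.3] (array([495.6, 272.8]), np.float64(158.9602654068689), np.float64(118.016698217732), np.float64(10.535150597979786))
t 13.2 p [405.8 346.  300.3] z [-0.  0. -1.] ydeg -21.0 F [ 0.8  0.3 -4.7] gap 15.2 gf 59.3
0.01,0,0.68,0,0,0,0,0,0.67,0,0,0,0.01,-0.01,0.68,0,0,0,0,0,0.67,0,0,0,0.01,-0.01,0.68,0,0,0
```

View pics/w4.png

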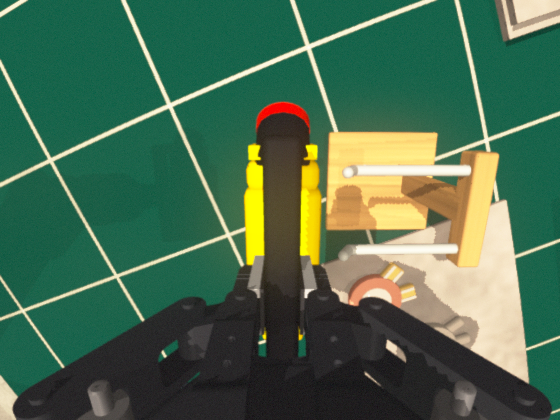

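The wrist view shows the rods to the right at (345–470,171) and (345–458,249), tips nearest the thermometer. Their mid-point refines to about (508.6,307). I go down and slide in.

Emit:
carry_out(
  increments=[0.09, 0, 0.68, 0, 0, 0, 0, 0, 0.67, 0, 0, 0, 0, 0, 0.68, 0, 0, 0, 0, 0, 0.67, 0, 0, 0, 0, 0, 0.67, 0, 0, 0],
)

```text
clock: 13.7
tool_pos: [407.3, 348.3, 198.9]
ee_rot: [-0.0, 0.825, 0.566, 0.001]
wrist_force: [0.1, -0.1, -3.8]
finger_gap: 14.6
grasp_force: 59.3
```

Emit:
carry_out(
  increments=[0, 0, 0, 0, 0, 0, 0, 0, 0, 0, 0, 0, 0, 0.3, 0, 0, 0, 0, 0, 0.4, 0, 0, 0, 0, 0, 0.4, 0, 0, 0, 0],
)

```text
clock: 14.2
tool_pos: [439.5, 337.3, 200.5]
ee_rot: [-0.0, 0.824, 0.566, 0.002]
wrist_force: [-0.4, -0.6, -3.5]
finger_gap: 14.9
grasp_force: 59.3
```

```bash
python3 plan.py 501.9 312 199 -21 5; python3 - <<'E'
from h import *
p,d=snapshot("scene");save("s5",cv2.resize(p[60:240,280:480],None,fx=3,fy=3))
E
```

```text
t 14.2 p [439.5 337.3 200.5] z [ 0.002  0.003 -1.   ] ydeg -21.0 F [-0.4 -0.6 -3.5] gap 14.9 gf 59.3
-0.01,0.45,0.01,0,-0.01,0,-0.01,0.45,0.01,0,-0.01,0,-0.01,0.45,0.01,0,-0.01,0,0,0.45,0.01,0.01,0,0,-0.01,0.45,0.01,0,-0.01,-0.01
```

View pics/s5.png

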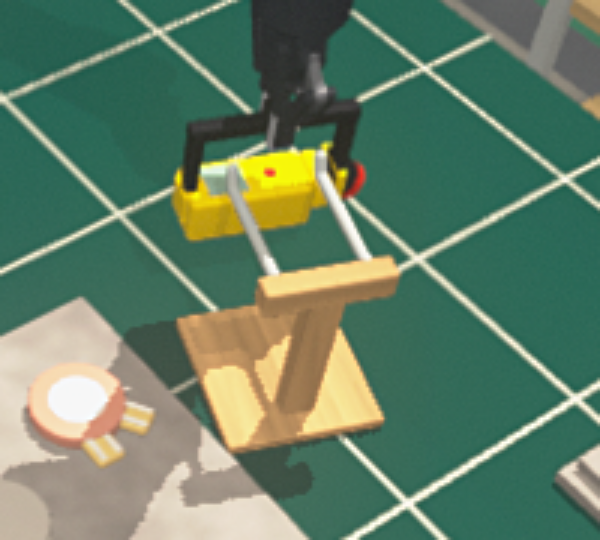

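The crop shows both rod tips, at about (232,172) and (320,155), lined up with the opening between the uprights at (192,155) and (352,130). I slide on.

Emit:
carry_out(
  increments=[0, 0.45, 0, 0, 0, 0, 0, 0.45, 0, 0, 0, 0, 0, 0.45, 0, 0, 0, 0, 0, 0.45, 0, 0, 0, 0, 0, 0.43, 0, 0, 0, 0],
)

```text
clock: 14.75
tool_pos: [501.3, 313.0, 199.4]
ee_rot: [-0.0, 0.824, 0.566, 0.001]
wrist_force: [-0.6, -0.3, -5.5]
finger_gap: 15.0
grasp_force: 59.3
```

Emit:
carry_out(
  increments=[0, 0, 0, 0, 0, 0, 0, 0, 0, 0, 0, 0],
)

```text
clock: 14.95
tool_pos: [499.9, 313.6, 199.3]
ee_rot: [-0.001, 0.824, 0.566, 0.0]
wrist_force: [0.8, -0.3, -5.2]
finger_gap: 14.8
grasp_force: 59.3
```

Emit:
carry_out(
  increments=[0, 0, 0.3, 0, 0, 0, 0, 0, 0.25, 0, 0, 0, 0, 0, 0.2, 0, 0, 0, 0, 0, 0.1, 0, 0, 0, 0, 0, 0, 0, 0, 0],
)

```text
clock: 15.45
tool_pos: [499.6, 313.6, 173.3]
ee_rot: [-0.001, 0.824, 0.566, -0.0]
wrist_force: [0.6, 0.1, -5.2]
finger_gap: 14.8
grasp_force: 59.3
```

```bash
python3 plan.py 501.9 312 173 -21 1
```

```text
t 15.4 p [499.6 313.6 173.3] z [-0.001  0.001 -1.   ] ydeg -21.0 F [ 0.6  0.1 -5.2] gap 14.8 gf 59.3
-0.02,0.09,0.01,-0.01,-0.01,0
```

Emit:
carry_out(
  increments=[0, 0.09, 0.03, 0, 0, 0, 0, 0, 0.03, 0, 0, 0, 0, 0, 0, 0, 0, 0],
)

```text
clock: 15.75
tool_pos: [502.8, 312.7, 172.3]
ee_rot: [-0.001, 0.824, 0.566, 0.001]
wrist_force: [-0.1, 0.2, -4.6]
finger_gap: 14.9
grasp_force: 59.3
```

Emit:
carry_out(
  increments=[0, 0, 0.03, 0, 0, 0, 0, 0, 0.03, 0, 0, 0, 0, 0, 0, 0, 0, 0],
)

```text
clock: 16.05
tool_pos: [502.8, 312.9, 171.9]
ee_rot: [-0.001, 0.824, 0.566, 0.001]
wrist_force: [-3.1, -1.9, 7.3]
finger_gap: 14.9
grasp_force: 61.1
```

Contact is made at 7 N upward, so the bar rests on the rods. I release and check before rising.

Emit:
carry_out(
  increments=[0, 0, 0, 0, 0, 0, 0, 0, 0, 0, 0, 0, 0, 0, 0, 0, 0, 0, 0, 0, 0, 0, 0, 0, 0, 0, 0, 0, 0, 0],
  hand=0.3,
)

```text
clock: 16.55
tool_pos: [502.6, 312.8, 170.4]
ee_rot: [-0.001, 0.824, 0.566, 0.001]
wrist_force: [-0.1, 0.1, 0.9]
finger_gap: 55.6
grasp_force: 0.0
```

```bash
python3 plan.py 502 313 260 -21 1; python3 - <<'E'
from h import *
p,d=snapshot("scene");save("s6",cv2.resize(p[60:240,280:480],None,fx=3,fy=3))
E
```

```text
t 16.6 p [502.6 312.8 170.4] z [ 0.     0.002 -1.   ] ydeg -21.0 F [-0.1  0.1  0.9] gap 55.6 gf 0.0
0,-0.02,-2.99,0,-0.02,0
```

View pics/s6.png

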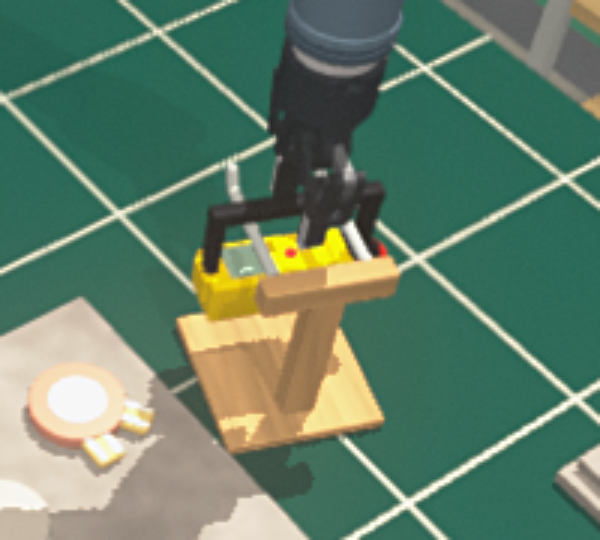

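The crop shows the bar lying across both rods from (215,215) to (375,190), the thermometer upright and the fingers open. I rise clear.

Emit:
carry_out(
  increments=[0, 0, -0.3, 0, 0, 0, 0, 0, -0.6, 0, 0, 0, 0, 0, -0.9, 0, 0, 0, 0, 0, -0.9, 0, 0, 0, 0, 0, -0.9, 0, 0, 0],
)

```text
clock: 17.1
tool_pos: [502.5, 312.5, 280.2]
ee_rot: [-0.001, 0.824, 0.566, 0.001]
wrist_force: [0.1, 0.1, -0.4]
finger_gap: 55.5
grasp_force: 0.0
```

Emit:
carry_out(
  increments=[0, 0, -0.9, 0, 0, 0, 0, 0, -0.6, 0, 0, 0, 0, 0, 0, 0, 0, 0, 0, 0, 0, 0, 0, 0, 0, 0, 0, 0, 0, 0],
)

```text
clock: 17.6
tool_pos: [501.9, 312.3, 322.4]
ee_rot: [-0.001, 0.824, 0.566, -0.0]
wrist_force: [-0.6, -0.2, -0.2]
finger_gap: 55.5
grasp_force: 0.0
```

```bash
python3 - <<'E'
from h import *
np.set_printoptions(precision=1,suppress=True)
for n in("wrist","scene"):
    cm=camera_model(n);p,d=snapshot(n)
    if n=="wrist":save("w7",p)
    P=cloud(cm,d);X,Y,Z=np.moveaxis(P,2,0)
    m=(p.max(2)<70)&(Z>165)&(Z<195)&(np.hypot(X-501,Y-310)<95)
    if m.sum()>50:
        print(n,m.sum(),np.median(Z[m]),pca(P[m][:,:2]))
        a=P[m];t=(a[:,:2]-[501,310])@[.358,.934];print("slope",np.polyfit(t,a[:,2],1))
print(read_state()["wrist_force"],read_state()["clock"])
E
```

```text
wrist 102 178.09983556134677 (array([526.5, 374. ]), np.float64(159.2146203365259), np.float64(17.069333182153592), np.float64(12.879651231492662))
slope [  0.1 167.7]
scene 279 174.50143654901535 (array([505.8, 304.8]), np.float64(68.9630630977949), np.float64(144.28864286729413), np.float64(17.639776319973226))
slope [  0. 174.]
[-0.7  0.3  0.2] 17.7
```

View pics/w7.png

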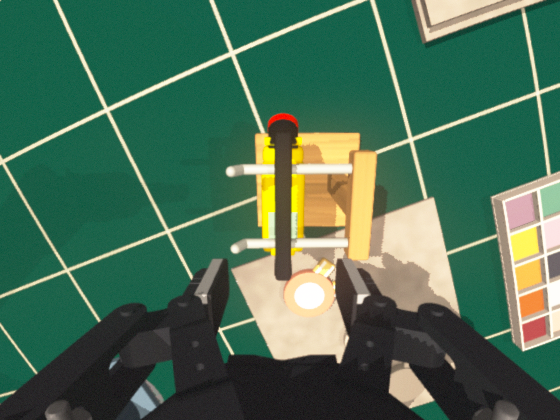

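The thermometer hangs with its bar at column 283 across both rods (rows 170 and 244), along the stand's y at 69°, level and centred. I let it settle, then hand in.

Emit:
carry_out(
  increments=[0, 0, 0, 0, 0, 0, 0, 0, 0, 0, 0, 0, 0, 0, 0, 0, 0, 0, 0, 0, 0, 0, 0, 0, 0, 0, 0, 0, 0, 0],
)

```text
clock: 18.2
tool_pos: [502.5, 312.6, 323.4]
ee_rot: [-0.001, 0.824, 0.566, 0.001]
wrist_force: [0.3, 0.6, -0.3]
finger_gap: 55.4
grasp_force: 0.0
```

Emit:
carry_out(
  increments=[0, 0, 0, 0, 0, 0, 0, 0, 0, 0, 0, 0, 0, 0, 0, 0, 0, 0, 0, 0, 0, 0, 0, 0, 0, 0, 0, 0, 0, 0],
)

```text
clock: 18.7
tool_pos: [502.5, 312.5, 323.4]
ee_rot: [-0.001, 0.824, 0.566, 0.001]
wrist_force: [0.4, 0.2, -0.7]
finger_gap: 55.3
grasp_force: 0.0
```

```bash
python3 -c "
from bench import *
print(sign_off())"
```

```text
the job is handed in; nothing more can be done
None
```

The reading was taken with the lens about 97 mm from the bear's face, held for 2.5 s; the thermometer now hangs level on both prongs, released, and the job was handed in at about 19 s (no verdict was returned).

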